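Bring a lot of sharpening stones to weight on the spring scale

TASK

Bring the spring scale to the weight set by the gauge post that stands at the tip of its red pointer: if the pan rides too high, add small stones from the slanted drying rack; if it hangs too low, take small stones off and lay them on the board over the blue tub, until the pointer rests within that post's green mark. Lay every stone down flat and gently without dropping it, do not touch the green marks, and leave the granite block on the pan and the wooden holder on the tub (a stone may go on top of them).

Things in the scene. Friction and masses are not known exactly. Their poses are not given: they have to be found in the camera images.
- pan: Steel scale pan, 260 (x) x 280 (y) mm with a 4 mm lip; origin at the centre of its flat upper face, z up. Slides only up and down: 150 mm above the bench when empty, sinks 65 mm per kg (spring 150 N/m, settles in 1 s, stops at 100 mm). A thin red pointer fixed to it, level with its upper face, reaches out behind it (+x) to the green mark of the gauge post in use.
- pan_free (a point): Point on the pan's face at pan x = -70, y = +85 mm: the free place for a stone, lengthwise along x. At the start two small stones lie flat beside it at y = -85 and 0 mm, lengthwise along x (within 0.1 rad), and the granite block lies across the pan at about pan x = +70 mm.
- scale: Grey base of the scale, 380 x 140 x 22 mm, fixed; origin on the bench under the pan's centre, same axes as the pan. Behind the pan stands an aluminium column (x = 157 to 187 mm, 50 mm wide, top 244 mm above the bench).
- mark_a: One of two green marks: a block 14 mm high and 30 mm wide on a thin upright rod with a black foot (a gauge post, fixed to the bench, 176 mm high); origin at the block's centre, z up. Mark a sits high on its rod (a light lot). It counts only if its post stands at point gauge_spot. It is stiff on its rod and is to be left as set.
- mark_b: The other green mark, just like mark a but set low on its rod (a heavy lot). One of the two posts stands at gauge_spot, at the tip of the pan's red pointer, and is the one in use; the other is put aside about 137 mm further along the scale's +y and does not count.
- gauge_spot (a point): Point on the bench behind the pan (scale x = 172, y = 98 mm) where the gauge post in use stands. The pan's pointer (the height of pan's origin) must come to rest within the height of the mark on that post: at most 7 mm above or below its centre.
- rack: Slanted wooden drying rack, 250 mm wide (y); origin under it at bench level. Its board rises along +x at 30 degrees, facing the robot: the sloping face is 130 mm long and starts at x = -60 mm, 30 mm above the bench, at a ledge 10 mm proud. Places at y = -80, 0, +80 mm, all taken at the start by stones lying lengthwise up the slope, lower end on the ledge.
- tub: Blue tub with a flat wooden board on top, 250 (x) x 260 (y) mm, the board's face 100 mm above the bench; fixed; origin under its centre at bench level. The wooden holder lies across it at about x = +65 mm; its -x half is free, for stones taken off the pan.
- granite: Dark granite flattening block, 50 mm (x) x 130 mm (y) x 25 mm high, about 450 g (5 % more or less), lying on the pan; origin at the centre of its underside. Stones may be laid on top of it.
- holder: Pale wooden stone holder, a plain block 60 mm (x) x 150 mm (y) x 30 mm high, lying on the tub's board; origin at the centre of its underside.
- stone1: Small sharpening stone, rust-red top on a grey base, 90 mm long (its x) x 45 mm wide (its y) x 20 mm thick; origin at the centre of its underside, z up through its thickness. About 150 g, but worn: each may weigh 12 % more or less. It starts on the pan, lying flat.
- stone2: Small sharpening stone, rust-red top on a grey base, 90 mm long (its x) x 45 mm wide (its y) x 20 mm thick; origin at the centre of its underside, z up through its thickness. About 150 g, but worn: each may weigh 12 % more or less. It starts on the pan, lying flat.
- stone3: Small sharpening stone, rust-red top on a grey base, 90 mm long (its x) x 45 mm wide (its y) x 20 mm thick; origin at the centre of its underside, z up through its thickness. About 150 g, but worn: each may weigh 12 % more or less. It starts on the slanted rack, its z square to the slope.
- stone4: Small sharpening stone, rust-red top on a grey base, 90 mm long (its x) x 45 mm wide (its y) x 20 mm thick; origin at the centre of its underside, z up through its thickness. About 150 g, but worn: each may weigh 12 % more or less. It starts on the slanted rack, its z square to the slope.
- stone5: Small sharpening stone, rust-red top on a grey base, 90 mm long (its x) x 45 mm wide (its y) x 20 mm thick; origin at the centre of its underside, z up through its thickness. About 150 g, but worn: each may weigh 12 % more or less. It starts on the slanted rack, its z square to the slope.

How it is judged (in metres and radians):
At the end, for the whole second after the job is handed in: Pan at rest, its red pointer within 7 mm of the centre height of the green mark on the post beside it; every small stone at rest, flat (0.15 rad) on the pan or the tub's board (or on a block or stone there), or lying on the rack's slope; granite still on the pan, holder on the tub (((horizontal distance between gauge_spot and mark_a below 0.03 m and z of pan in the frame of mark_a between -0.007 and 0.007 m) or (horizontal distance between gauge_spot and mark_b below 0.03 m and z of pan in the frame of mark_b between -0.007 and 0.007 m)) and linear speed of each of pan, stone1, stone2, stone3, stone4, stone5 below 0.02 m/s and ((x of stone1 in the frame of pan between -0.13 and 0.13 m and y of stone1 in the frame of pan between -0.14 and 0.14 m and z of stone1 in the frame of pan between -0.004 and 0.06 m and angle between stone1's own z axis and vertical below 0.15 rad) or (x of stone1 in the frame of tub between -0.13 and 0.13 m and y of stone1 in the frame of tub between -0.135 and 0.135 m and z of stone1 in the frame of tub between 0.095 and 0.16 m and angle between stone1's own z axis and vertical below 0.15 rad) or (x of stone1 in the frame of rack between -0.09 and 0.09 m and y of stone1 in the frame of rack between -0.13 and 0.13 m and z of stone1 in the frame of rack between 0.03 and 0.1 m and angle between the z axis of stone1 and the z axis of rack, either way round between 0.4 and 0.65 rad)) and ((x of stone2 in the frame of pan between -0.13 and 0.13 m and y of stone2 in the frame of pan between -0.14 and 0.14 m and z of stone2 in the frame of pan between -0.004 and 0.06 m and angle between stone2's own z axis and vertical below 0.15 rad) or (x of stone2 in the frame of tub between -0.13 and 0.13 m and y of stone2 in the frame of tub between -0.135 and 0.135 m and z of stone2 in the frame of tub between 0.095 and 0.16 m and angle between stone2's own z axis and vertical below 0.15 rad) or (x of stone2 in the frame of rack between -0.09 and 0.09 m and y of stone2 in the frame of rack between -0.13 and 0.13 m and z of stone2 in the frame of rack between 0.03 and 0.1 m and angle between the z axis of stone2 and the z axis of rack, either way round between 0.4 and 0.65 rad)) and ((x of stone3 in the frame of pan between -0.13 and 0.13 m and y of stone3 in the frame of pan between -0.14 and 0.14 m and z of stone3 in the frame of pan between -0.004 and 0.06 m and angle between stone3's own z axis and vertical below 0.15 rad) or (x of stone3 in the frame of tub between -0.13 and 0.13 m and y of stone3 in the frame of tub between -0.135 and 0.135 m and z of stone3 in the frame of tub between 0.095 and 0.16 m and angle between stone3's own z axis and vertical below 0.15 rad) or (x of stone3 in the frame of rack between -0.09 and 0.09 m and y of stone3 in the frame of rack between -0.13 and 0.13 m and z of stone3 in the frame of rack between 0.03 and 0.1 m and angle between the z axis of stone3 and the z axis of rack, either way round between 0.4 and 0.65 rad)) and ((x of stone4 in the frame of pan between -0.13 and 0.13 m and y of stone4 in the frame of pan between -0.14 and 0.14 m and z of stone4 in the frame of pan between -0.004 and 0.06 m and angle between stone4's own z axis and vertical below 0.15 rad) or (x of stone4 in the frame of tub between -0.13 and 0.13 m and y of stone4 in the frame of tub between -0.135 and 0.135 m and z of stone4 in the frame of tub between 0.095 and 0.16 m and angle between stone4's own z axis and vertical below 0.15 rad) or (x of stone4 in the frame of rack between -0.09 and 0.09 m and y of stone4 in the frame of rack between -0.13 and 0.13 m and z of stone4 in the frame of rack between 0.03 and 0.1 m and angle between the z axis of stone4 and the z axis of rack, either way round between 0.4 and 0.65 rad)) and ((x of stone5 in the frame of pan between -0.13 and 0.13 m and y of stone5 in the frame of pan between -0.14 and 0.14 m and z of stone5 in the frame of pan between -0.004 and 0.06 m and angle between stone5's own z axis and vertical below 0.15 rad) or (x of stone5 in the frame of tub between -0.13 and 0.13 m and y of stone5 in the frame of tub between -0.135 and 0.135 m and z of stone5 in the frame of tub between 0.095 and 0.16 m and angle between stone5's own z axis and vertical below 0.15 rad) or (x of stone5 in the frame of rack between -0.09 and 0.09 m and y of stone5 in the frame of rack between -0.13 and 0.13 m and z of stone5 in the frame of rack between 0.03 and 0.1 m and angle between the z axis of stone5 and the z axis of rack, either way round between 0.4 and 0.65 rad)) and x of granite in the frame of pan between -0.13 and 0.13 m and y of granite in the frame of pan between -0.14 and 0.14 m and z of granite in the frame of pan between -0.004 and 0.03 m and x of holder in the frame of tub between -0.13 and 0.13 m and y of holder in the frame of tub between -0.135 and 0.135 m and z of holder in the frame of tub between 0.095 and 0.12 m); the robot touches nothing.
It fails at once if the granite block or the wooden holder is gripped or pushed by the robot (over 10 N) (contact force between any of the fingers, the arm and granite above 10 N or contact force between any of the fingers, the arm and holder above 10 N).
It fails at once if a stone is dropped or slammed: it moves at over 0.5 m/s within 30 mm above the pan, the tub's board or the granite's top ((linear speed of stone1 above 0.5 m/s and ((x of stone1 in the frame of pan between -0.13 and 0.13 m and y of stone1 in the frame of pan between -0.14 and 0.14 m and z of stone1 in the frame of pan between -0.004 and 0.03 m) or (x of stone1 in the frame of tub between -0.13 and 0.13 m and y of stone1 in the frame of tub between -0.135 and 0.135 m and z of stone1 in the frame of tub between 0.096 and 0.13 m) or (x of stone1 in the frame of granite between -0.06 and 0.06 m and y of stone1 in the frame of granite between -0.08 and 0.08 m and z of stone1 in the frame of granite between 0.021 and 0.055 m))) or (linear speed of stone2 above 0.5 m/s and ((x of stone2 in the frame of pan between -0.13 and 0.13 m and y of stone2 in the frame of pan between -0.14 and 0.14 m and z of stone2 in the frame of pan between -0.004 and 0.03 m) or (x of stone2 in the frame of tub between -0.13 and 0.13 m and y of stone2 in the frame of tub between -0.135 and 0.135 m and z of stone2 in the frame of tub between 0.096 and 0.13 m) or (x of stone2 in the frame of granite between -0.06 and 0.06 m and y of stone2 in the frame of granite between -0.08 and 0.08 m and z of stone2 in the frame of granite between 0.021 and 0.055 m))) or (linear speed of stone3 above 0.5 m/s and ((x of stone3 in the frame of pan between -0.13 and 0.13 m and y of stone3 in the frame of pan between -0.14 and 0.14 m and z of stone3 in the frame of pan between -0.004 and 0.03 m) or (x of stone3 in the frame of tub between -0.13 and 0.13 m and y of stone3 in the frame of tub between -0.135 and 0.135 m and z of stone3 in the frame of tub between 0.096 and 0.13 m) or (x of stone3 in the frame of granite between -0.06 and 0.06 m and y of stone3 in the frame of granite between -0.08 and 0.08 m and z of stone3 in the frame of granite between 0.021 and 0.055 m))) or (linear speed of stone4 above 0.5 m/s and ((x of stone4 in the frame of pan between -0.13 and 0.13 m and y of stone4 in the frame of pan between -0.14 and 0.14 m and z of stone4 in the frame of pan between -0.004 and 0.03 m) or (x of stone4 in the frame of tub between -0.13 and 0.13 m and y of stone4 in the frame of tub between -0.135 and 0.135 m and z of stone4 in the frame of tub between 0.096 and 0.13 m) or (x of stone4 in the frame of granite between -0.06 and 0.06 m and y of stone4 in the frame of granite between -0.08 and 0.08 m and z of stone4 in the frame of granite between 0.021 and 0.055 m))) or (linear speed of stone5 above 0.5 m/s and ((x of stone5 in the frame of pan between -0.13 and 0.13 m and y of stone5 in the frame of pan between -0.14 and 0.14 m and z of stone5 in the frame of pan between -0.004 and 0.03 m) or (x of stone5 in the frame of tub between -0.13 and 0.13 m and y of stone5 in the frame of tub between -0.135 and 0.135 m and z of stone5 in the frame of tub between 0.096 and 0.13 m) or (x of stone5 in the frame of granite between -0.06 and 0.06 m and y of stone5 in the frame of granite between -0.08 and 0.08 m and z of stone5 in the frame of granite between 0.021 and 0.055 m)))).
It fails at once if the robot pushes on the pan with more than 10 N (contact force between any of the fingers, the arm and pan above 10 N).
It fails at once if a green mark is touched (over 4 N) (contact force between anything else and mark_a above 4 N or contact force between anything else and mark_b above 4 N).
It also fails if it takes over 72 s, if anything falls off the work surface, if the arm or the gripper's body presses on something with over 40 N, if the wrist force passes 120 N, or if a joint passes its speed limit or range.

ROBOT

A 6-joint arm with a two-finger parallel gripper is mounted at the origin on the work surface. World frame = base frame: x ahead of the robot, y to its left, z up, the work surface at z = 0. Lengths are in m, angles in degrees, forces in N, time in s.
With the tool pointing down it reaches from about 0.25 to 0.725 m from the base axis. Payload 9.7 kg.
Tool frame: the origin (TCP) lies between the finger pads; the fingertips stand 19 mm ahead of it and the grasp point (between the pads) is the TCP; z points along the fingers, y is the line along which they close (so a half turn about z gives the same grasp; the last joint's range is limited). The gripper opens to 85 mm and grips with 20 to 120 N. Pads are 22 mm wide; open, the fingers measure 114 mm over their backs; the gripper's body (76 mm by 85 mm) begins 54 mm behind the grasp point. The pads swing forward as they close: fully open they stand 13 mm farther back than shut.
Start: joints at [-72.422, 4.979, 10.078, 95.1, 0, 90], TCP at [0.166, -0.524, 0.224] pointing down, gripper open.
Joint ranges: [-179.16, 179.16], [-48.56, 103.87], [-65.8, 70.77], [-126.05, 130.52], [-82.76, 87.17], [-180, 180]. Speed limits (degrees/s): [127.2, 127.2, 147.25, 180, 180, 180].

INTERFACE

Orientations are given as [roll, pitch, yaw] about the fixed x, y, z axes, in that order (R = Rz(yaw) Ry(pitch) Rx(roll)).
In Python, from workcell import bot gives the robot as it stands. The module is installed in compiled form; this text tells all that it offers.
- The arm moves only by the shell command python3 -m crank 'ROWS' [OPENING] [FORCE]. ROWS is JSON, a list that holds one entry, the list of rows, each a list of 6 numbers: the shift along the world's x, y, z as a fraction of full scale, then the turn, a rotation vector about the world's x, y, z as a fraction of full scale. In form: [[[x, y, z, wx, wy, wz], ...]]. A call has 1 to 20 rows; each row shifts and turns the commanded pose from where the row before left it; what a row does not reach is not made up. Full scale, the value 1, is 20 mm for a shift and 0.12 rad for a turn. A row lasts 1/12 s, in which the tool goes at most 41.7 mm and 7.16 degrees, less where a joint would pass 70% of its speed; a pose out of reach is approached as far as the arm can. A call with a number of a shift or a turn outside -1 to 1 is refused whole. A call with a gripper value outside its range is refused whole. OPENING is the opening, from 0 (shut) to 1 (fully open), set as the call begins (- or left out, the last holds). The fingers move at their own pace and stop on an object; FORCE is the grip in N (left out, the last holds). Time passes only in rows, so rows that do not move let the fingers close. It gives the time, the measured TCP pose, the force, the opening and the grip force at its end, in the units of the state.
- bot.get_obs(): the state, without advancing time (a new reading comes with each control period).
- bot.camera(name): name is "side" or "top"; returns the picture (384x512x3 uint8, red, green, blue); there is no depth.
- bot.camera_model(name): a dict with "vertical_fov" (degrees; the focal length in pixels is half the picture's height over the tangent of half this angle, whatever the lens; pixels are square), "cx", "cy" (the principal point, pixels), "R" (3x3) and "t" (3): a world point X has camera coordinates R X + t. Camera axes: x right, y down, z forward; pixel columns grow to the right and rows downward; lengths in m; the calibration is good to about 2 mm. A picture is of the moment at which its call begins. camera_model takes no time and is no camera call.
- bot.job_done(): hands the job in; it is judged then, once.
The state is a dict: "time": time; "q": joint angles; "qd": joint speeds; "joint_efforts": joint torques, N m; "ee_pos": TCP position; "tcp_rot": TCP orientation; "wrist_force": force on the tool from outside, world axes, zero at the start; "torque": the same for the moment, N m; "opening": finger opening in m; "grasp_force": force on a finger pad.
Only numpy, scipy, OpenCV 4.12 (cv2) and the standard library are available. Lean on these libraries where they do the work, as an engineer would, in place of code of your own. Each camera call takes 0.05 s, during which the arm holds its last target. There are 200 camera calls.

## Working session

There is one attempt and no reset: what is moved stays moved. The work goes in short steps, Python scripts to look and compute and a shell command to move; the robot and the scene stay as the last step left them, time stands still between calls to the robot, and variables do not carry over. Pictures are saved under pics/ and viewed, at most 13 in all, crops included, and the job is handed in when it is done.

```bash
mkdir -p pics; cat > h.py <<'E'
import numpy as np, cv2
from workcell import bot
def K(n):
    m=bot.camera_model(n); f=192/np.tan(np.radians(m["vertical_fov"])/2)
    return np.array([[f,0,m["cx"]],[0,f,m["cy"]],[0,0,1]]),np.array(m["R"]),np.array(m["t"])
def P(n):
    k,R,t=K(n); return k@np.c_[R,t]
def proj(n,X):
    p=P(n)@np.r_[X,1]; return p[:2]/p[2]
def onz(n,u,v,z):
    k,R,t=K(n); d=R.T@np.linalg.inv(k)@[u,v,1]; c=-R.T@t
    return c+d*(z-c[2])/d[2]
def tri(a,pa,b,pb):
    X=cv2.triangulatePoints(P(a),P(b),np.array(pa,float).reshape(2,1),np.array(pb,float).reshape(2,1)); return (X[:3]/X[3]).ravel()
def snap(n,f):
    im=bot.camera(n); cv2.imwrite(f,cv2.cvtColor(im,cv2.COLOR_RGB2BGR)); return im
E
python3 - <<'E'
from h import *
for n in("side","top"):
    snap(n,f"pics/{n}0.png"); k,R,t=K(n); print(n,k.round(1).tolist(),(-R.T@t).round(3),R.round(2).tolist())
    im=cv2.imread(f"pics/{n}0.png")
    cv2.imwrite(f"pics/{n}0b.png",cv2.resize(im,(800,600),interpolation=cv2.INTER_CUBIC))
E
```

```text
side [[370.5, 0.0, 257.1], [0.0, 370.5, 193.9], [0.0, 0.0, 1.0]] [0.556 0.955 0.747] [[-1.0, -0.04, -0.01], [-0.01, 0.56, -0.83], [0.04, -0.83, -0.56]]
top [[375.0, 0.0, 253.8], [0.0, 375.0, 190.5], [0.0, 0.0, 1.0]] [ 0.469 -0.008  1.279] [[0.0, -1.0, 0.0], [-0.99, -0.0, -0.1], [0.1, -0.0, -0.99]]
```

View pics/side0b.png

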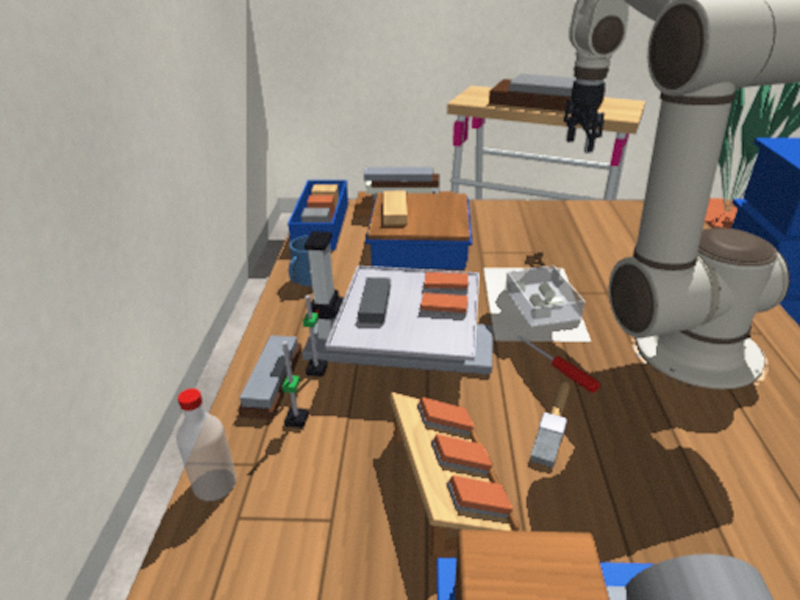

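View pics/top0b.png

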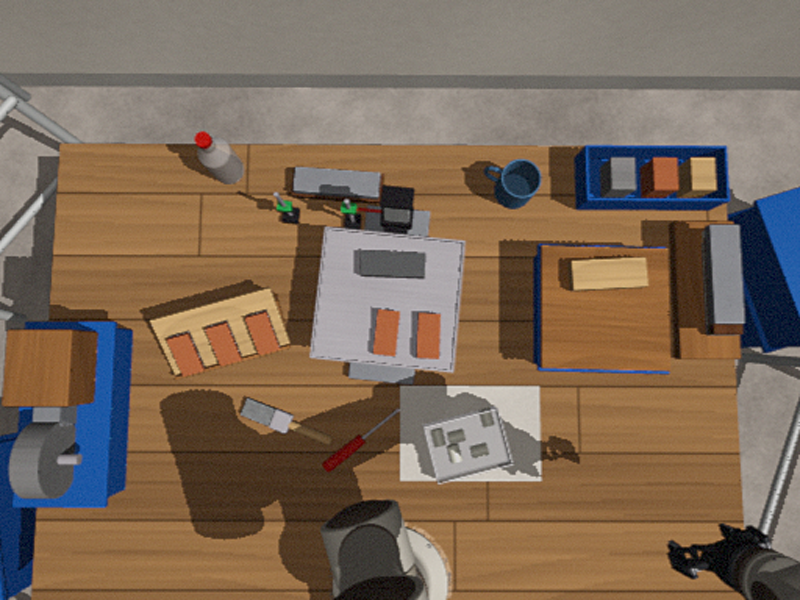

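The top view (800x600) shows two stones on the pan at about (385,332) and (428,335), and the granite at (390,263). The rack stones are at (185,353), (223,343) and (262,333), and the tub board is at (605,310). In the side view the green marks are at (312,320), on the post by the pan, and (292,384). Next I'll measure these at full resolution.

```bash
cat > m.py <<'E'
from h import *
def blobs(im,lo,hi,amin):
    hsv=cv2.cvtColor(im,cv2.COLOR_RGB2HSV); m=cv2.inRange(hsv,lo,hi)
    n,l,s,c=cv2.connectedComponentsWithStats(m)
    return [(c[i],s[i],cv2.minAreaRect(np.argwhere(l==i)[:,::-1].astype(np.float32))) for i in range(1,n) if s[i][4]>=amin]
if __name__=="__main__":
    for n in("side","top"):
        im=cv2.cvtColor(cv2.imread(f"pics/{n}0.png"),cv2.COLOR_BGR2RGB)
        for nm,lo,hi,a in(("red",(3,130,90),(12,230,255),60),("grn",(45,120,60),(75,255,255),8)):
            for c,s,r in blobs(im,lo,hi,a): print(n,nm,c.round(1),s.tolist(),np.round(cv2.boxPoints(r)).astype(int).tolist() if nm=="red" else "")
    a=cv2.imread("pics/side0.png")[150:280,150:320]; b=cv2.imread("pics/top0.png")[100:245,165:335]
    cv2.imwrite("pics/crop_s.png",cv2.resize(a,None,fx=4.5,fy=4.5,interpolation=cv2.INTER_CUBIC))
    cv2.imwrite("pics/crop_t.png",cv2.resize(b,None,fx=4,fy=4,interpolation=cv2.INTER_CUBIC))
E
python3 m.py
```

```text
side red [206.1 128.4] [197, 124, 17, 14, 132] [[196, 131], [200, 120], [216, 126], [212, 137]]
side red [460.3 136.9] [451, 127, 21, 19, 270] [[450, 143], [454, 126], [472, 130], [468, 147]]
side red [284.9 179. ] [272, 174, 27, 10, 240] [[272, 174], [298, 174], [298, 183], [272, 183]]
side red [284.  193.2] [270, 188, 29, 12, 294] [[270, 197], [270, 187], [298, 189], [298, 199]]
side red [285.6 264.5] [269, 254, 35, 22, 448] [[266, 267], [269, 253], [306, 262], [302, 276]]
side red [296.1 289. ] [278, 278, 37, 23, 522] [[275, 293], [279, 277], [317, 285], [314, 301]]
side red [307.6 316.2] [288, 304, 41, 25, 640] [[285, 321], [288, 303], [331, 311], [327, 329]]
side grn [198.6 204.5] [194, 200, 10, 9, 55] 
side grn [185.7 245.7] [180, 240, 12, 11, 80] 
top red [425.8 111.3] [418, 101, 17, 22, 340] [[418, 101], [434, 101], [434, 122], [418, 122]]
top red [246.8 212.5] [239, 198, 17, 30, 389] [[238, 226], [242, 198], [255, 199], [252, 227]]
top red [167.6 213.1] [157, 200, 23, 27, 374] [[156, 203], [170, 198], [179, 223], [166, 228]]
top red [273.7 214.5] [267, 200, 15, 29, 390] [[266, 228], [267, 200], [281, 200], [280, 229]]
top red [142.7 220.1] [131, 207, 24, 27, 376] [[131, 210], [144, 205], [155, 230], [141, 235]]
top red [118.4 226.9] [107, 213, 24, 28, 382] [[106, 217], [120, 211], [131, 236], [117, 242]]
top grn [182.1 132.1] [177, 128, 10, 8, 53] 
top grn [222.8 133.2] [218, 129, 11, 8, 57]
```

View pics/crop_s.png

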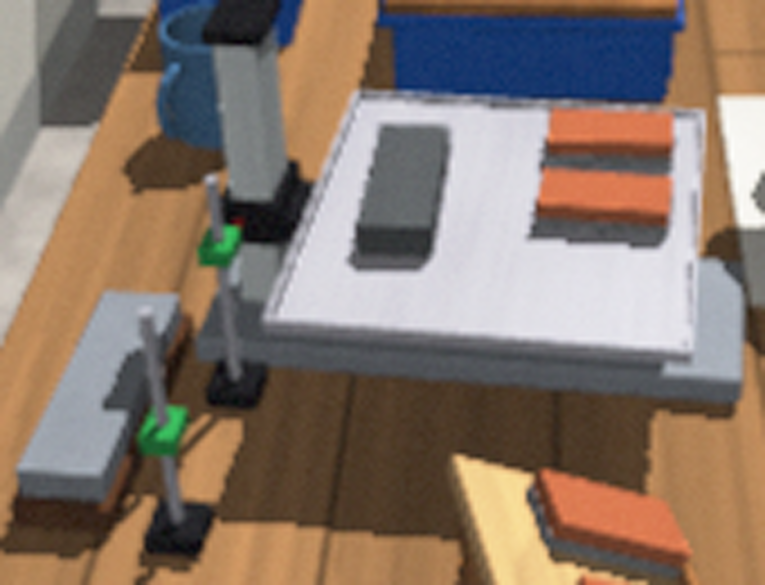

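View pics/crop_t.png

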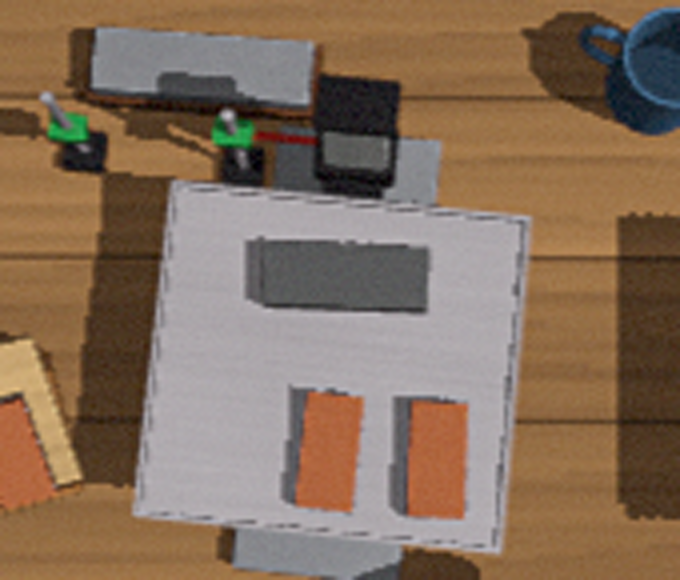

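The crops show that the post by the pan carries the higher mark, with the red pointer ending at its block. In the side crop the pointer tip is at (237,220). The pan corners are clear in both views, so I'll triangulate everything.

```bash
python3 - <<'E'
from h import *
S=lambda u,v:(150+(u+.5)/4.5-.5,150+(v+.5)/4.5-.5); T=lambda u,v:(165+(u+.5)/4-.5,100+(v+.5)/4-.5)
T8=lambda u,v:(u*.64,v*.64)
def p(nm,s,t):
    X=tri("side",s,"top",t); e=[np.abs(proj("side",X)-s).max(),np.abs(proj("top",X)-t).max()]; print(nm,X.round(4),np.round(e,1)); return X
C=[p("pan"+n,S(*a),T(*b)) for n,a,b in(("++",(265,325),(173,182)),("+-",(360,93),(530,217)),("--",(705,110),(502,551)),("-+",(690,355),(135,515)))]
c=sum(C)/4;print("panc",c.round(4),"yaw",np.degrees(np.arctan2(*( (C[0]+C[1]-C[2]-C[3])[[1,0]]))).round(1))
p("mark1",(198.6,204.5),(222.8,133.2));p("mark2",(185.7,245.7),(182.1,132.1))
p("s1",(284.9,179),(273.7,214.5));p("s2",(284,193.2),(246.8,212.5))
R=[p("r"+n,a,b) for n,a,b in(("hiY?1",(307.6,316.2),(118.4,226.9)),("2",(296.1,289),(142.7,220.1)),("3",(285.6,264.5),(167.6,213.1)))]
for nm,s,t in(("tubFL",(370,190),(540,246)),("tubNL",(368,236),(537,368)) ):pass
print("tub corners from top z=.1",[onz("top",*T8(*q),.1).round(3).tolist() for q in((541,247),(668,248),(669,371),(537,368))])
print("holder z=.13",[onz("top",*T8(*q),.13).round(3).tolist() for q in((571,261),(646,257),(648,287),(574,290))])
p("tubcorner(-x,+y)",(471*.64,236*.64),T8(537,368))
p("tubcorner(+x,+y)",(369*.64,236*.64),T8(541,247))
print("granite z=.125",[onz("top",*T(*q),.126).round(4).tolist() for q in((258,240),(430,247),(428,312),(258,306))])
E
```

```text
pan++ [0.7347 0.135  0.0981] [0.3 0.3]
pan+- [ 0.705  -0.1504  0.1009] [0.8 0.8]
pan-- [ 0.4415 -0.1259  0.1023] [0.5 0.5]
pan-+ [0.4697 0.1605 0.0992] [0.2 0.1]
panc [0.5877 0.0048 0.1001] yaw -5.4
mark1 [0.7682 0.0857 0.1226] [0.1 0.1]
mark2 [0.7824 0.2213 0.0841] [0.4 0.3]
s1 [ 0.5136 -0.0744  0.1136] [0. 0.]
s2 [0.5189 0.0091 0.1139] [0.2 0.2]
rhiY?1 [0.4739 0.4229 0.0642] [0. 0.]
r2 [0.4958 0.3455 0.0642] [0.2 0.1]
r3 [0.5187 0.2656 0.0654] [0.1 0.1]
tub corners from top z=.1 [[0.695, -0.307, 0.1], [0.694, -0.567, 0.1], [0.444, -0.558, 0.1], [0.449, -0.294, 0.1]]
holder z=.13 [[0.661, -0.359, 0.13], [0.67, -0.508, 0.13], [0.61, -0.51, 0.13], [0.603, -0.363, 0.13]]
tubcorner(-x,+y) [ 0.4477 -0.2929  0.103 ] [0.5 0.5]
tubcorner(+x,+y) [ 0.6948 -0.3089  0.0933] [0.4 0.4]
granite z=.125 [[0.6835, 0.0648, 0.126], [0.6785, -0.0692, 0.126], [0.6275, -0.0676, 0.126], [0.6316, 0.0643, 0.126]]
```

```bash
python3 - <<'E'
from h import *
from scipy.spatial.transform import Rotation as Ro
o=bot.get_obs();print(o)
Rt=Ro.from_euler("xyz",o["tcp_rot"],degrees=True)
print(Rt.as_matrix().round(3))
for yaw in(-2.5,177.5):
    G=Ro.from_euler("xyz",[180,0,yaw],degrees=True); print(yaw,((G*Rt.inv()).as_rotvec()/.12).round(2))
print((np.array([.5136,-.0744,.17])-o["ee_pos"])/.02)
E
```

```text
{'time': 0.1, 'q': array([-7.24214866e+01,  5.00725679e+00,  1.00391053e+01,  9.50993367e+01,
       -1.13341386e-03,  8.99992220e+01]), 'qd': array([-0.03268052, -0.14681555,  0.08314255, -0.00403219,  0.03917883,
       -0.07732065]), 'joint_efforts': array([ 9.08831043e-05, -5.21561372e+01,  4.65652049e+01,  1.60157861e-02,
       -5.41572308e-05,  1.59085494e-05]), 'ee_pos': array([ 0.16603699, -0.52411592,  0.2232616 ]), 'tcp_rot': array([-1.79932512e+02,  1.13249672e-03,  1.75792927e+01]), 'wrist_force': array([ 0.71115791,  0.12051912, -0.90643714]), 'torque': array([-0.06594728,  0.02211225, -0.02189184]), 'grasp_force': 0.0, 'opening': 0.08552365311705615}
[[ 0.953  0.302 -0.   ]
 [ 0.302 -0.953  0.001]
 [-0.    -0.001 -1.   ]]
-2.5 [-0.01 -0.   -2.92]
177.5 [ 0.000e+00 -1.000e-02  2.326e+01]
[17.37815036 22.48579595 -2.66308024]
```

```bash
python3 -m crank '[[[0.7,0.95,0,0,0,-0.146],[0.7,0.95,0,0,0,-0.146],[0.7,0.95,0,0,0,-0.146],[0.7,0.95,0,0,0,-0.146],[0.7,0.95,0,0,0,-0.146],[0.7,0.95,0,0,0,-0.146],[0.7,0.95,0,0,0,-0.146],[0.7,0.95,0,0,0,-0.146],[0.7,0.95,0,0,0,-0.146],[0.7,0.95,0,0,0,-0.146],[0.7,0.95,0,0,0,-0.146],[0.7,0.95,0,0,0,-0.146],[0.7,0.95,0,0,0,-0.146],[0.7,0.95,0,0,0,-0.146],[0.7,0.95,0,0,0,-0.146],[0.7,0.95,0,0,0,-0.146],[0.7,0.95,0,0,0,-0.146],[0.7,0.95,0,0,0,-0.146],[0.7,0.95,0,0,0,-0.146],[0.7,0.95,0,0,0,-0.146]]]' 0.8 40
python3 -m crank '[[[0.68,0.7,-0.5,0,0,0],[0.68,0.7,-0.5,0,0,0],[0.68,0.7,-0.5,0,0,0],[0.68,0.7,-0.5,0,0,0],[0.66,0.69,-0.5,0,0,0],[0,0,-0.3,0,0,0],[0,0,0,0,0,0],[0,0,0,0,0,0],[0,0,0,0,0,0]]]'
```

```text
time: 1.77
ee_pos: [0.4465, -0.1432, 0.2236]
tcp_rot: [-180.0, 0.0, -2.5]
wrist_force: [0.6, -0.9, 0.8]
opening: 0.0686
grasp_force: 0.0
time: 2.52
ee_pos: [0.5134, -0.0751, 0.1685]
tcp_rot: [180.0, -0.0, -2.5]
wrist_force: [-0.5, -0.0, 0.2]
opening: 0.0683
grasp_force: 0.0
```

```bash
python3 -m crank '[[[0,0,-0.5,0,0,0],[0,0,-0.5,0,0,0],[0,0,-0.5,0,0,0],[0,0,-0.4,0,0,0],[0,0,-0.2,0,0,0],[0,0,-0.15,0,0,0],[0,0,0,0,0,0],[0,0,0,0,0,0]]]'
python3 -m crank '[[[0,0,0,0,0,0],[0,0,0,0,0,0],[0,0,0,0,0,0],[0,0,0,0,0,0],[0,0,0,0,0,0],[0,0,0,0,0,0]]]' 0.4 40
```

```text
time: 3.18
ee_pos: [0.5137, -0.0745, 0.123]
tcp_rot: [-180.0, -0.0, -2.5]
wrist_force: [-0.3, -0.4, 0.8]
opening: 0.0682
grasp_force: 0.0
time: 3.68
ee_pos: [0.5137, -0.0745, 0.123]
tcp_rot: [-180.0, -0.0, -2.5]
wrist_force: [-0.6, -0.4, -0.4]
opening: 0.0342
grasp_force: 0.0
```

```bash
python3 - <<'E'
from h import *
a=snap("side","pics/s1.png")
b=snap("top","pics/t1.png")
A=cv2.cvtColor(a,4)[130:260,170:330];B=cv2.cvtColor(b,4)[150:280,200:360]
cv2.imwrite("pics/c1.png",cv2.resize(np.vstack([A,B]),None,fx=2.3,fy=2.3,interpolation=cv2.INTER_CUBIC))
E
```

```text
(no output)
```

View pics/c1.png

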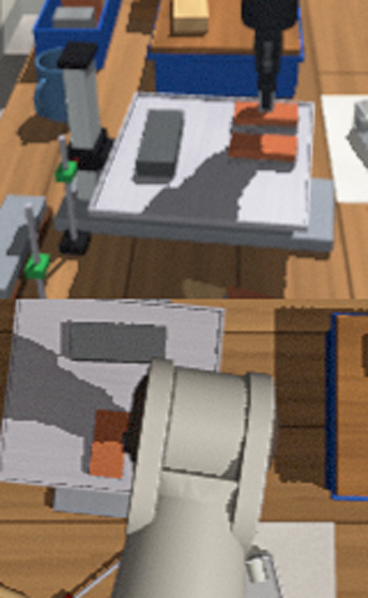

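The picture shows the fingers closed to 34 mm above the stone, with the tip at crop (267,108), so the tips did not reach it. I'll measure the tip height.

```bash
python3 - <<'E'
from h import *
u,v=170+267/2.3,130+108/2.3
for y in(-.058,-.048):
    k,R,t=K("side"); d=R.T@np.linalg.inv(k)@[u,v,1]; c=-R.T@t; print((c+d*(y-c[1])/d[1]).round(4))
im=cv2.cvtColor(cv2.imread("pics/side0.png"),4)
# stone red vs grey column profile, known stone centre
for x,y in((.5136,-.0744),(.5189,.0091)):
  for z in(.095,.1,.115,.12): print(z,proj("side",[x,y+.0225,z]).round(1),proj("side",[x,y-.0225,z]).round(1))
for c in(284,): print([tuple(im[r,c]) for r in range(170,205)])
E
```

```text
[ 0.5106 -0.058   0.1314]
[ 0.511  -0.048   0.1374]
0.095 [284.9 187.6] [284.5 180.2]
0.1 [284.9 186.3] [284.6 178.9]
0.115 [285.  182.3] [284.7 175.1]
0.12 [285.1 181. ] [284.7 173.8]
0.095 [283.8 202.5] [283.5 194.2]
0.1 [283.8 201.1] [283.5 192.9]
0.115 [283.9 197. ] [283.6 188.9]
0.12 [284.  195.7] [283.7 187.5]
[(np.uint8(26), np.uint8(53), np.uint8(108)), (np.uint8(18), np.uint8(50), np.uint8(101)), (np.uint8(82), np.uint8(74), np.uint8(84)), (np.uint8(142), np.uint8(139), np.uint8(142)), (np.uint8(181), np.uint8(139), np.uint8(133)), (np.uint8(210), np.uint8(121), np.uint8(86)), (np.uint8(219), np.uint8(123), np.uint8(81)), (np.uint8(220), np.uint8(122), np.uint8(84)), (np.uint8(219), np.uint8(121), np.uint8(79)), (np.uint8(220), np.uint8(121), np.uint8(80)), (np.uint8(219), np.uint8(122), np.uint8(82)), (np.uint8(171), np.uint8(94), np.uint8(63)), (np.uint8(115), np.uint8(64), np.uint8(44)), (np.uint8(110), np.uint8(62), np.uint8(41)), (np.uint8(91), np.uint8(66), np.uint8(61)), (np.uint8(80), np.uint8(78), np.uint8(79)), (np.uint8(87), np.uint8(86), np.uint8(88)), (np.uint8(91), np.uint8(90), np.uint8(94)), (np.uint8(182), np.uint8(111), np.uint8(89)), (np.uint8(220), np.uint8(123), np.uint8(83)), (np.uint8(221), np.uint8(123), np.uint8(84)), (np.uint8(221), np.uint8(122), np.uint8(82)), (np.uint8(218), np.uint8(120), np.uint8(79)), (np.uint8(219), np.uint8(121), np.uint8(80)), (np.uint8(220), np.uint8(122), np.uint8(83)), (np.uint8(222), np.uint8(122), np.uint8(84)), (np.uint8(174), np.uint8(96), np.uint8(68)), (np.uint8(106), np.uint8(60), np.uint8(40)), (np.uint8(116), np.uint8(65), np.uint8(47)), (np.uint8(101), np.uint8(77), np.uint8(74)), (np.uint8(78), np.uint8(79), np.uint8(81)), (np.uint8(77), np.uint8(78), np.uint8(81)), (np.uint8(83), np.uint8(81), np.uint8(86)), (np.uint8(90), np.uint8(91), np.uint8(94)), (np.uint8(182), np.uint8(181), np.uint8(190))]
```

```bash
python3 - <<'E'
import cv2,numpy as np
A=cv2.imread("pics/s1.png")[125:210,235:320]
B=cv2.imread("pics/side0.png")[125:210,235:320]
cv2.imwrite("pics/c2.png",cv2.resize(np.hstack([A,B]),None,fx=4.7,fy=4.7,interpolation=cv2.INTER_CUBIC))
E
```

```text
(no output)
```

View pics/c2.png

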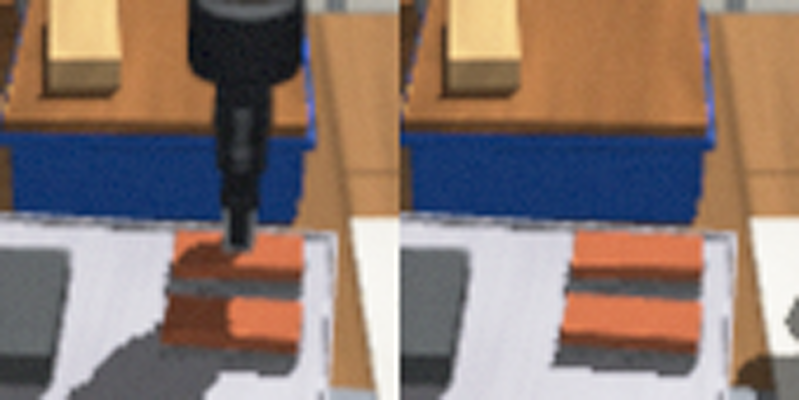

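The crop shows the fingertip ending at about (237,252), roughly 7 mm above the stone's top, with the stone unmoved. The tips stand higher than the text says, so I'll step down and use the closing fingers as a probe.

```bash
python3 -m crank '[[[0,0,0,0,0,0],[0,0,0,0,0,0],[0,0,0,0,0,0],[0,0,0,0,0,0],[0,0,-0.2,0,0,0],[0,0,-0.2,0,0,0],[0,0,-0.1,0,0,0],[0,0,0,0,0,0],[0,0,0,0,0,0]]]' 0.75 40
python3 -m crank '[[[0,0,0,0,0,0],[0,0,0,0,0,0],[0,0,0,0,0,0],[0,0,0,0,0,0],[0,0,0,0,0,0]]]' 0.45 20
```

```text
time: 4.53
ee_pos: [0.5135, -0.0745, 0.1126]
tcp_rot: [-180.0, 0.0, -2.5]
wrist_force: [-0.4, 0.2, -0.1]
opening: 0.0646
grasp_force: 0.0
time: 4.95
ee_pos: [0.5137, -0.0745, 0.113]
tcp_rot: [180.0, -0.0, -2.5]
wrist_force: [0.2, 0.0, -0.3]
opening: 0.0384
grasp_force: 0.0
```

```bash
python3 -m crank '[[[0,0,0,0,0,0],[0,0,0,0,0,0],[0,0,0,0,0,0],[0,0,-0.1,0,0,0],[0,0,-0.1,0,0,0],[0,0,-0.1,0,0,0],[0,0,0,0,0,0],[0,0,0,0,0,0]]]' 0.7 40
python3 -m crank '[[[0,0,0,0,0,0],[0,0,0,0,0,0],[0,0,0,0,0,0],[0,0,0,0,0,0],[0,0,0,0,0,0]]]' 0.45 20
python3 - <<'E'
import cv2,numpy as np
from h import *
A=cv2.cvtColor(snap("side","pics/s2.png"),4)[115:215,230:330]
cv2.imwrite("pics/c3.png",cv2.resize(A,None,fx=6,fy=6,interpolation=cv2.INTER_CUBIC))
E
```

```text
time: 5.62
ee_pos: [0.5136, -0.0745, 0.1067]
tcp_rot: [-180.0, 0.0, -2.5]
wrist_force: [0.1, -0.1, 0.3]
opening: 0.0598
grasp_force: 0.0
time: 6.03
ee_pos: [0.5137, -0.0746, 0.107]
tcp_rot: [180.0, -0.0, -2.5]
wrist_force: [0.5, -0.7, -0.5]
opening: 0.0442
grasp_force: 21.5
```

View pics/c3.png

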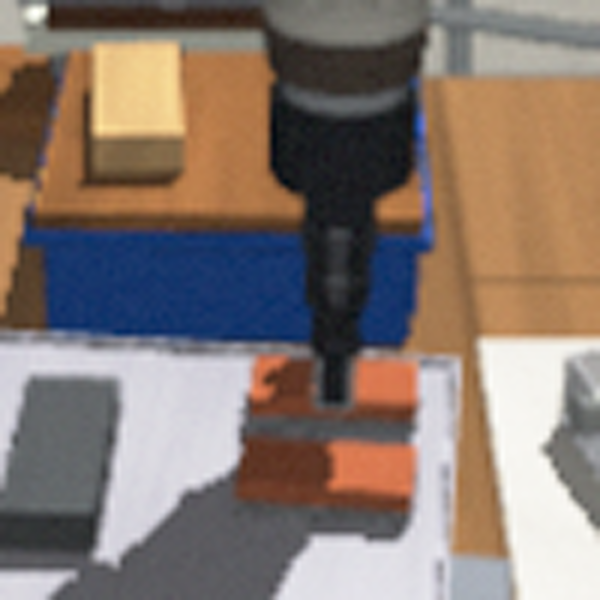

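The crop shows the near finger against the upper part of the stone, at about (335,400), and the grip registers 21 N. I'll reopen and go 6 mm lower for a fuller grip.

```bash
python3 -m crank '[[[0,0,0,0,0,0],[0,0,0,0,0,0],[0,0,0,0,0,0],[0,0,-0.1,0,0,0],[0,0,-0.1,0,0,0],[0,0,-0.1,0,0,0],[0,0,0,0,0,0],[0,0,0,0,0,0]]]' 0.7 40
python3 -m crank '[[[0,0,0,0,0,0],[0,0,0,0,0,0],[0,0,0,0,0,0],[0,0,0,0,0,0],[0,0,0,0,0,0]]]' 0.4 40
```

```text
time: 6.75
ee_pos: [0.5136, -0.0745, 0.1006]
tcp_rot: [-180.0, 0.0, -2.5]
wrist_force: [0.3, -0.5, -0.7]
opening: 0.0595
grasp_force: 0.0
time: 7.17
ee_pos: [0.5137, -0.0745, 0.1009]
tcp_rot: [180.0, -0.0, -2.5]
wrist_force: [-0.7, 0.3, 1.0]
opening: 0.0435
grasp_force: 45.6
```

```bash
python3 -m crank '[[[0,0,0.2,0,0,0],[0,0,0.4,0,0,0],[0,0,0.6,0,0,0],[0,0,0.7,0,0,0],[0,0,0.7,0,0,0],[0,0,0.7,0,0,0],[0,0,0.5,0,0,0],[0,0,0.2,0,0,0],[0.05,-0.5,0,0,0,0],[0.05,-0.9,0,0,0,0],[0.05,-1,0,0,0,0],[0.05,-1,0,0,0,0],[0.05,-1,0,0,0,0],[0.05,-1,0,0,0,0],[0,-1,0,0,0,0],[0,-1,0,0,0,0],[0,-1,0,0,0,0],[0,-1,0,0,0,0],[0,-1,0,0,0,0],[0,-1,0,0,0,0]]]'
python3 -m crank '[[[0,-1,0,0,0,0],[0,-0.8,-0.3,0,0,0],[0,-0.3,-0.5,0,0,0],[0,0,-0.5,0,0,0],[0,0,-0.5,0,0,0],[0,0,-0.2,0,0,0],[0,0,0,0,0,0],[0,0,0,0,0,0],[0,0,0,0,0,0]]]'
```

```text
time: 8.83
ee_pos: [0.5191, -0.3041, 0.1798]
tcp_rot: [-180.0, 0.1, -2.5]
wrist_force: [0.5, 0.1, -2.0]
opening: 0.0432
grasp_force: 45.5
time: 9.58
ee_pos: [0.52, -0.344, 0.1416]
tcp_rot: [180.0, -0.1, -2.5]
wrist_force: [-0.1, -0.8, -1.7]
opening: 0.0437
grasp_force: 45.4
```

```bash
python3 - <<'E'
from h import *
A=cv2.cvtColor(snap("side","pics/s3.png"),4)[95:265,180:330]
cv2.imwrite("pics/c4.png",cv2.resize(A,None,fx=3.5,fy=3.5,interpolation=cv2.INTER_CUBIC))
E
```

```text
(no output)
```

View pics/c4.png

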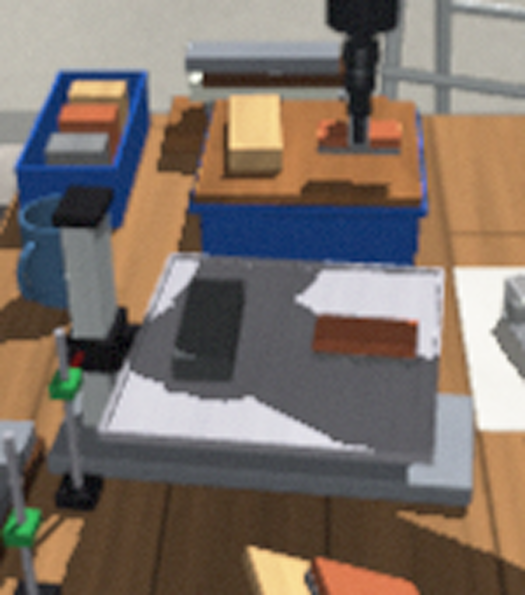

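The stone is held level over the tub's free half and the other stone on the pan is undisturbed. I'll lower it now, finishing in small steps.

```bash
python3 -m crank '[[[0,0,-0.4,0,0,0],[0,0,-0.4,0,0,0],[0,0,-0.4,0,0,0],[0,0,-0.3,0,0,0],[0,0,-0.15,0,0,0],[0,0,-0.05,0,0,0],[0,0,0,0,0,0],[0,0,0,0,0,0]]]'
for i in 1 2; do python3 -m crank '[[[0,0,-0.06,0,0,0],[0,0,-0.06,0,0,0],[0,0,0,0,0,0]]]'; done
```

```text
time: 10.3
ee_pos: [0.5198, -0.3446, 0.1071]
tcp_rot: [180.0, -0.0, -2.5]
wrist_force: [0.1, 0.3, -1.3]
opening: 0.0432
grasp_force: 45.5
time: 10.55
ee_pos: [0.5197, -0.3445, 0.1044]
tcp_rot: [180.0, -0.0, -2.5]
wrist_force: [-0.3, -0.3, -1.4]
opening: 0.0436
grasp_force: 45.5
time: 10.8
ee_pos: [0.5197, -0.3445, 0.1019]
tcp_rot: [-180.0, 0.0, -2.5]
wrist_force: [0.4, 0.4, -1.1]
opening: 0.0436
grasp_force: 45.5
```

```bash
for i in 1 2; do python3 -m crank '[[[0,0,-0.05,0,0,0],[0,0,0,0,0,0],[0,0,0,0,0,0]]]'; done
```

```text
time: 11.05
ee_pos: [0.5197, -0.3445, 0.1018]
tcp_rot: [180.0, -0.0, -2.5]
wrist_force: [-2.2, 0.5, 5.6]
opening: 0.0436
grasp_force: 46.2
time: 11.3
ee_pos: [0.5198, -0.3446, 0.1018]
tcp_rot: [180.0, -0.1, -2.5]
wrist_force: [-5.2, 3.0, 12.1]
opening: 0.0435
grasp_force: 46.8
```

```bash
python3 -m crank '[[[0,0,0.05,0,0,0],[0,0,0,0,0,0],[0,0,0,0,0,0],[0,0,0,0,0,0],[0,0,0.2,0,0,0],[0,0,0.4,0,0,0],[0,0,0.7,0,0,0],[0,0,0.8,0,0,0],[0,0,0.8,0,0,0],[0,0,0.8,0,0,0]]]' 0.78 40
python3 -m crank '[[[0,0.5,0.2,0,0,0],[0,1,0,0,0,-0.05],[0,1,0,0,0,-0.05],[0,1,0,0,0,-0.05],[0,1,0,0,0,-0.05],[0,1,0,0,0,-0.05],[0,1,0,0,0,-0.05],[0,1,0,0,0,-0.05],[0,1,0,0,0,-0.05],[0,1,0,0,0,-0.05],[0,1,0,0,0,-0.05],[0,1,0,0,0,-0.05],[0,1,0,0,0,-0.05],[0,1,0,0,0,0],[0,1,0,0,0,0],[0,1,0,0,0,0],[0,1,0,0,0,0],[0,1,0,0,0,0],[0,0.2,0,0,0,0],[0,0,0,0,0,0]]]'
python3 - <<'E'
from h import *
A=cv2.cvtColor(snap("side","pics/s4.png"),4)[95:265,180:330]
cv2.imwrite("pics/c5.png",cv2.resize(A,None,fx=3.5,fy=3.5,interpolation=cv2.INTER_CUBIC))
E
```

```text
time: 12.13
ee_pos: [0.5197, -0.3445, 0.1766]
tcp_rot: [180.0, -0.0, -2.5]
wrist_force: [0.7, 0.2, -0.1]
opening: 0.0666
grasp_force: 0.0
time: 13.8
ee_pos: [0.5167, -0.0255, 0.1791]
tcp_rot: [-178.5, 0.0, -3.7]
wrist_force: [0.4, -0.2, 0.3]
opening: 0.0669
grasp_force: 0.0
```

View pics/c5.png

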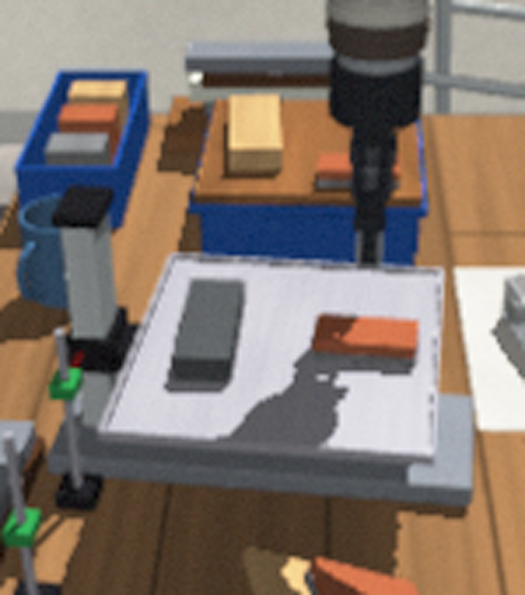

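```bash
python3 -m crank '[[[0,0,0,0,0,0],[0,0,0,0,0,0]]]'; python3 - <<'E'
from h import *
im=bot.camera("side"); cv2.imwrite("pics/s5.png",cv2.cvtColor(im,4))
from m import blobs
for c,s,r in blobs(im,(3,130,70),(12,230,255),60): print(c.round(1),s.tolist())
for z in(.098,.105,.11,.115): print(z,proj("side",[.7347,.135,z+.004]).round(1),proj("side",[.4697,.1605,z+.004]).round(1))
E
```

```text
time: 14.02
ee_pos: [0.5168, -0.0262, 0.179]
tcp_rot: [-178.5, 0.0, -3.7]
wrist_force: [-0.8, -0.4, 1.1]
opening: 0.0667
grasp_force: 0.0
[205.8 128.3] [197, 124, 17, 14, 132]
[457.  135.7] [441, 127, 31, 19, 370]
[274.8 141.6] [270, 138, 11, 8, 81]
[284.3 190.7] [270, 186, 29, 11, 274]
[368.1 238.7] [352, 227, 33, 25, 103]
[285.4 264.4] [269, 254, 35, 22, 448]
[295.6 289. ] [278, 278, 37, 23, 514]
[307.5 316.2] [288, 304, 41, 26, 650]
0.098 [208.1 220.7] [302.8 227.7]
0.105 [207.9 218.7] [303.  225.7]
0.11 [207.7 217.3] [303.1 224.3]
0.115 [207.6 215.9] [303.2 222.8]
```

```bash
python3 -m crank '[[[0.02,0.4,0,-0.055,0,-0.1],[0.03,0.5,0,-0.055,0,-0.1],[0.03,0.5,-0.2,-0.055,0,-0.1],[0.025,0.365,-0.4,-0.053,0.014,-0.107],[0,0,-0.5,0,0,0],[0,0,-0.4,0,0,0],[0,0,0,0,0,0],[0,0,0,0,0,0],[0,0,0,0,0,0]]]'
```

```text
time: 14.82
ee_pos: [0.5166, -0.0248, 0.1492]
tcp_rot: [-178.5, 0.0, -3.5]
wrist_force: [0.4, 0.4, -0.2]
opening: 0.0664
grasp_force: 0.0
```

```bash
python3 -c "
from h import *
o=bot.get_obs();print(o['q'].round(2),o['qd'].round(1))"
```

```text
[ -3.61  -0.38  -3.74  86.66   1.51 179.94] [-0.1 -0.2  0.7  0.2 -0.  -0.1]
```

```bash
python3 -m crank '[[[0,0,0.5,0,0,0.6],[0,0,0.5,0,0,1],[0,0,0,0,0,1],[0,0,0,0,0,1],[0,0,0,0,0,1],[0,0,0,0,0,1],[0,0,0,0,0,1],[0,0,0,0,0,1],[0,0,0,0,0,1],[0,0,0,0,0,1],[0,0,0,0,0,1],[0,0,0,0,0,1],[0,0,0,0,0,1],[0,0,0,0,0,1],[0,0,0,0,0,1],[0,0,0,0,0,1],[0,0,0,0,0,1],[0,0,0,0,0,1],[0,0,0,0,0,1],[0,0,0,0,0,1]]]'
python3 -m crank '[[[0,0.3,0,0,0,1],[0.03,0.5,0,0,0,1],[0.03,0.5,0,0,0,1],[0.03,0.3,0,0,0,1],[0.02,0.1,0,0,0,1],[0,0,0,0,0,0.9],[0,0,0,0,0,0],[0,0,0,0,0,0],[0,0,0,0,0,0]]]'
python3 - <<'E'
from h import *
from scipy.spatial.transform import Rotation as Ro
o=bot.get_obs();Rt=Ro.from_euler("xyz",o["tcp_rot"],degrees=True)
print(o["ee_pos"].round(4),o["tcp_rot"].round(2),((Ro.from_euler("xyz",[180,0,173.5],degrees=True)*Rt.inv()).as_rotvec()/.12).round(3),((np.array([.5189,.0091,.112])-o["ee_pos"])/.02).round(3))
E
```

```text
time: 16.48
ee_pos: [0.5169, -0.0248, 0.1697]
tcp_rot: [-178.5, 0.0, 131.6]
wrist_force: [0.3, -0.1, 1.1]
opening: 0.0666
grasp_force: 0.0
time: 17.23
ee_pos: [0.5189, 0.0091, 0.1694]
tcp_rot: [-178.5, 0.0, 171.6]
wrist_force: [0.2, -0.6, 0.1]
opening: 0.0664
grasp_force: 0.0
[0.5189 0.0091 0.1694] [-1.7849e+02  4.0000e-02  1.7156e+02] [ 0.218 -0.023  0.282] [-2.00e-03  0.00e+00 -2.87e+00]
```

```bash
python3 -m crank '[[[0,0,0,0.11,-0.01,0.14],[0,0,-0.3,0.108,-0.013,0.142],[0,0,-0.5,0,0,0],[0,0,-0.5,0,0,0],[0,0,-0.5,0,0,0],[0,0,-0.4,0,0,0],[0,0,-0.3,0,0,0],[0,0,-0.2,0,0,0],[0,0,-0.1,0,0,0],[0,0,-0.07,0,0,0],[0,0,0,0,0,0],[0,0,0,0,0,0]]]'
python3 -m crank '[[[0,0,0,0,0,0],[0,0,0,0,0,0],[0,0,0,0,0,0],[0,0,0,0,0,0],[0,0,0,0,0,0]]]' 0.4 40
```

```text
time: 18.23
ee_pos: [0.519, 0.0092, 0.1121]
tcp_rot: [-180.0, 0.0, 173.7]
wrist_force: [0.2, -0.5, 0.5]
opening: 0.0669
grasp_force: 0.0
time: 18.65
ee_pos: [0.519, 0.0091, 0.1118]
tcp_rot: [-180.0, 0.0, 173.7]
wrist_force: [0.4, -0.2, 0.0]
opening: 0.0434
grasp_force: 43.4
```

```bash
python3 -m crank '[[[0,0,0.2,0,0,0],[0,0,0.4,0,0,0],[0,0,0.6,0,0,0],[0,0,0.7,0,0,0],[0,0,0.7,0,0,0],[0,0,0.7,0,0,0],[0,0,0.5,0,0,0],[0,0,0.2,0,0,0],[-0.05,-0.5,0,0,0,0.05],[-0.05,-0.9,0,0,0,0.05],[-0.05,-0.9,0,0,0,0.05],[-0.05,-0.9,0,0,0,0.05],[-0.05,-0.9,0,0,0,0.05],[-0.05,-0.9,0,0,0,0.05],[-0.05,-0.9,0,0,0,0.05],[-0.05,-0.9,0,0,0,0.05],[-0.05,-0.9,0,0,0,0.05],[0,-0.9,0,0,0,0.05],[0,-0.9,0,0,0,0],[0,-0.9,0,0,0,0]]]'
python3 -m crank '[[[0,-0.9,0,0,0,0],[0,-0.9,0,0,0,0],[0,-0.9,0,0,0,0],[0,-0.9,0,0,0,0],[0,-0.9,0,0,0,0],[0,-0.9,0,0,0,0],[0,-0.9,0,0,0,0],[0,-0.9,0,0,0,0],[0,-0.9,0,0,0,0],[0,-0.9,0,0,0,0],[0,-0.9,0,0,0,0],[0,-0.9,0,0,0,0],[0,-0.9,0,0,0,0],[0,-0.9,-0.2,0,0,0],[0,-0.2,-0.4,0,0,0],[0,0,-0.5,0,0,0],[0,0,-0.3,0,0,0],[0,0,0,0,0,0],[0,0,0,0,0,0]]]'
python3 - <<'E'
from h import *
a=cv2.cvtColor(snap("side","pics/s6.png"),4)[80:260,175:335]; b=cv2.cvtColor(snap("top","pics/t6.png"),4)[120:300,200:450]
cv2.imwrite("pics/c6.png",cv2.resize(np.hstack([a,b]),None,fx=1.95,fy=1.95,interpolation=cv2.INTER_CUBIC))
E
```

```text
time: 20.32
ee_pos: [0.5096, -0.1997, 0.1916]
tcp_rot: [180.0, -0.0, 177.2]
wrist_force: [-0.1, -0.9, -0.9]
opening: 0.0434
grasp_force: 43.3
time: 21.9
ee_pos: [0.5097, -0.4537, 0.1633]
tcp_rot: [180.0, -0.1, 177.2]
wrist_force: [-0.6, -0.2, -1.1]
opening: 0.0435
grasp_force: 43.2
```

View pics/c6.png

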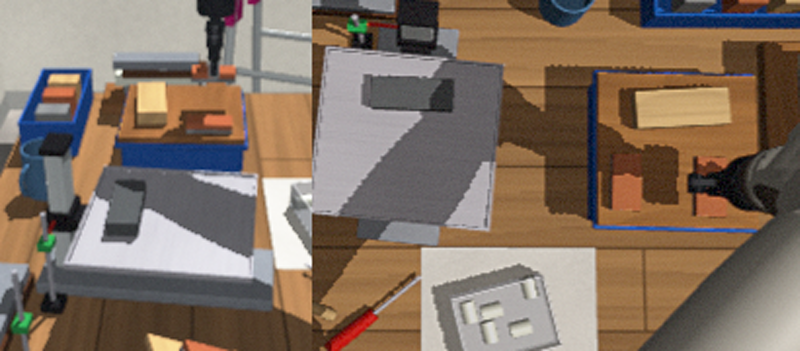

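The stone is held level over the board, clear of the first one, and only the granite remains on the pan. I'll lower it.

```bash
python3 -m crank '[[[0,0,-0.4,0,0,0],[0,0,-0.5,0,0,0],[0,0,-0.5,0,0,0],[0,0,-0.5,0,0,0],[0,0,-0.4,0,0,0],[0,0,-0.2,0,0,0],[0,0,-0.1,0,0,0],[0,0,-0.05,0,0,0],[0,0,0,0,0,0],[0,0,0,0,0,0]]]'
for i in 1 2; do python3 -m crank '[[[0,0,-0.05,0,0,0],[0,0,-0.05,0,0,0],[0,0,0,0,0,0]]]'; done
```

```text
time: 22.83
ee_pos: [0.51, -0.455, 0.1112]
tcp_rot: [-180.0, 0.0, 177.2]
wrist_force: [-0.6, 0.4, -2.2]
opening: 0.0435
grasp_force: 43.3
time: 23.08
ee_pos: [0.5098, -0.4548, 0.1086]
tcp_rot: [-180.0, -0.0, 177.2]
wrist_force: [0.3, 0.3, -2.2]
opening: 0.0438
grasp_force: 43.3
time: 23.33
ee_pos: [0.5098, -0.4548, 0.1064]
tcp_rot: [180.0, -0.0, 177.2]
wrist_force: [-0.0, -0.4, -1.0]
opening: 0.0436
grasp_force: 43.3
```

```bash
for i in 1 2 3 4; do python3 -m crank '[[[0,0,-0.05,0,0,0],[0,0,0,0,0,0]]]' | grep -E "ee_pos|wrist"; done
```

```text
ee_pos: [0.5097, -0.4548, 0.1055]
wrist_force: [0.1, -0.6, -1.0]
ee_pos: [0.5098, -0.4548, 0.1045]
wrist_force: [-0.2, 0.2, -1.8]
ee_pos: [0.5098, -0.4548, 0.1035]
wrist_force: [0.2, 0.6, -1.5]
ee_pos: [0.5098, -0.4548, 0.1025]
wrist_force: [-0.4, 0.6, -1.2]
```

```bash
for i in 1 2; do python3 -m crank '[[[0,0,-0.05,0,0,0],[0,0,0,0,0,0]]]' | grep -E "ee_pos|wrist"; done
```

```text
ee_pos: [0.5098, -0.4548, 0.1024]
wrist_force: [-2.4, 1.0, 4.6]
ee_pos: [0.5098, -0.4548, 0.1024]
wrist_force: [-4.1, 2.6, 9.1]
```

```bash
python3 -m crank '[[[0,0,0.08,0,0,0],[0,0,0,0,0,0],[0,0,0,0,0,0],[0,0,0,0,0,0],[0,0,0.2,0,0,0],[0,0,0.4,0,0,0],[0,0,0.7,0,0,0],[0,0,0.8,0,0,0],[0,0,0.8,0,0,0],[0,0,0.8,0,0,0],[-0.5,-0.2,0.8,0,0,0],[-0.8,-0.3,0.4,0,0,0],[-0.8,-0.3,0,0,0,0],[-0.8,-0.3,0,0,0,0],[-0.8,-0.3,0,0,0,0],[-0.8,0,0,0,0,0],[-0.8,0,0,0,0,0],[0,0,0,0,0,0],[0,0,0,0,0,0]]]' 0.78 40
python3 - <<'E'
from h import *
from m import blobs
s=snap("side","pics/s7.png");t=snap("top","pics/t7.png")
for n,im in(("side",s),("top",t)):
    for c,st,r in blobs(im,(45,120,60),(75,255,255),8): print(n,"grn",c.round(2),st.tolist())
    for c,st,r in blobs(im,(3,130,70),(12,230,255),60): print(n,"red",c.round(1),st.tolist())
a=cv2.cvtColor(s,4)[155:245,180:320]; b=cv2.cvtColor(t,4)[110:200,180:320]
cv2.imwrite("pics/c7.png",cv2.resize(np.vstack([a,b]),None,fx=3.33*1.7,fy=3.33,interpolation=cv2.INTER_CUBIC))
# model outlines
k=(.7682,.0857)
for z in(.113,.116,.119,.122):
    B=[[k[0]+dx,k[1]+dy,z+dz] for dx in(-.007,.007) for dy in(-.015,.015) for dz in(-.007,.007)]
    q=np.array([proj("side",x) for x in B]); print(z,"block v",q[:,1].min().round(1),q[:,1].max().round(1),"u",q[:,0].min().round(1),q[:,0].max().round(1))
for z in(.110,.114,.118,.122): print(z,"corners",*[proj("side",[x,y,z+.004]).round(1) for x,y in((.7347,.135),(.4697,.1605),(.705,-.1504),(.4415,-.1259))], "tip",proj("side",[.7682,.10,z]).round(1))
E
```

```text
time: 25.92
ee_pos: [0.4024, -0.4832, 0.2004]
tcp_rot: [-180.0, -0.0, 177.1]
wrist_force: [-0.4, -0.1, -0.3]
opening: 0.0666
grasp_force: 0.0
side grn [198.26 204.78] [194, 200, 9, 9, 50]
side grn [185.64 245.7 ] [181, 240, 11, 11, 77]
side red [205.8 128.4] [197, 124, 17, 14, 133]
side red [284.1 130. ] [273, 127, 23, 8, 162]
side red [462.6 137.1] [457, 127, 15, 19, 198]
side red [281.9 141.6] [270, 137, 25, 9, 194]
side red [372.1 239.6] [355, 227, 30, 25, 78]
side red [285.4 264.4] [269, 254, 35, 22, 447]
side red [296.  288.9] [278, 278, 37, 23, 523]
side red [307.8 316.2] [288, 304, 41, 25, 649]
top grn [182.11 132.09] [177, 128, 10, 8, 53]
top grn [222.74 133.31] [218, 129, 10, 8, 54]
top red [425.3 112.7] [415, 101, 20, 25, 393]
top red [361.  213.1] [354, 197, 16, 36, 447]
top red [167.5 212.9] [157, 199, 23, 28, 376]
top red [396.7 215.9] [388, 201, 17, 31, 441]
top red [142.6 220. ] [131, 206, 24, 28, 388]
top red [465.5 210.4] [457, 208, 18, 6, 88]
top red [118.3 226.6] [106, 213, 26, 28, 390]
0.113 block v 202.2 212.2 u 195.3 202.3
0.116 block v 201.4 211.3 u 195.2 202.2
0.119 block v 200.5 210.5 u 195.1 202.1
0.122 block v 199.7 209.7 u 195.0 202.0
0.11 corners [207.7 217.3] [303.1 224.3] [228.6 166.8] [306. 171.] tip [198.1 210.9]
0.114 corners [207.6 216.2] [303.2 223.1] [228.6 165.8] [306.1 170. ] tip [198.  209.8]
0.118 corners [207.5 215. ] [303.2 222. ] [228.5 164.8] [306.1 169. ] tip [197.9 208.7]
0.122 corners [207.3 213.9] [303.3 220.8] [228.4 163.8] [306.2 167.9] tip [197.7 207.5]
```

View pics/c7.png

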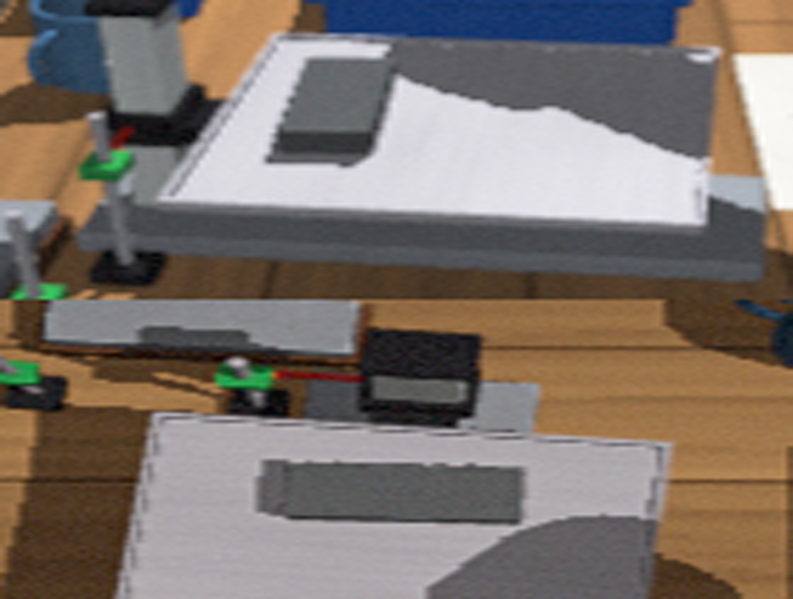

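The crop shows the pan with only the granite on it. The red pointer runs in behind the green mark, its visible end at about (122,138), just above the mark. I'll check its height numerically from both views.

```bash
python3 - <<'E'
from h import *
for n,(r0,r1,c0,c1) in(("side",(188,206,194,212)),("top",(126,140,224,246))):
    for k in("0","7"):
        if n=="side" and k=="0": pass
        im=cv2.imread(f"pics/{n}{k}.png").astype(int); b,g,r=im[r0:r1,c0:c1].transpose(2,0,1)
        m=(r>g+45)&(r>b+45)&(abs(g-b)<30); w=np.argwhere(m)+[r0,c0]; print(n,k,[(int(v),int(u),) for v,u in w])
for z in(.113,.116,.119,.122,.125):
    print(z,[proj("side",[.766,y,z]).round(1).tolist() for y in(.045,.055,.065)],[proj("top",[.766,y,z]).round(1).tolist() for y in(.045,.065)])
E
```

```text
side 0 [(199, 202), (199, 203)][ WARN:0@0.202] global loadsave.cpp:275 findDecoder imread_('pics/side7.png'): can't open/read file: check file path/integrity
Traceback (most recent call last):
AttributeError: 'NoneType' object has no attribute 'astype'
```

```bash
python3 - <<'E'
from h import *
for f,(r0,r1,c0,c1) in(("side0",(188,206,194,212)),("s7",(188,206,194,212)),("top0",(126,140,224,246)),("t7",(126,140,224,246))):
        im=cv2.imread(f"pics/{f}.png").astype(int); b,g,r=im[r0:r1,c0:c1].transpose(2,0,1)
        m=(r>g+45)&(r>b+45)&(abs(g-b)<30); w=np.argwhere(m)+[r0,c0]; print(f,[(int(u),int(v),) for v,u in w])
for z in(.095,.10,.113,.116,.119,.122,.125):
    print(z,[proj("side",[.766,y,z]).round(1).tolist() for y in(.045,.055,.065)],[proj("top",[.766,y,z]).round(1).tolist() for y in(.045,.065)])
E
```

```text
side0 [(202, 199), (203, 199)]
s7 [(202, 193), (201, 194), (202, 194), (203, 194), (201, 195), (202, 195), (200, 196), (201, 196), (202, 196), (200, 197), (201, 197), (200, 198), (200, 199)]
top0 [(229, 133), (230, 133), (231, 133), (232, 133), (233, 133), (234, 133), (235, 133), (229, 134), (230, 134), (231, 134), (232, 134), (233, 134), (234, 134), (235, 134), (236, 134), (237, 134), (238, 134), (239, 134), (240, 134), (241, 134), (242, 134), (243, 134), (233, 135), (236, 135), (237, 135), (238, 135), (239, 135), (240, 135), (241, 135), (242, 135), (243, 135)]
t7 [(229, 131), (230, 131), (231, 131), (229, 132), (230, 132), (231, 132), (232, 132), (233, 132), (234, 132), (235, 132), (236, 132), (237, 132), (238, 132), (239, 132), (240, 132), (229, 133), (230, 133), (231, 133), (232, 133), (233, 133), (234, 133), (235, 133), (236, 133), (237, 133), (238, 133), (239, 133), (240, 133), (241, 133), (242, 133), (243, 133), (241, 134), (242, 134)]
0.095 [[202.4, 204.1], [201.9, 206.0], [201.4, 208.0]] [[236.1, 136.2], [229.9, 136.1]]
0.1 [[202.3, 202.8], [201.7, 204.7], [201.2, 206.6]] [[236.1, 135.8], [229.8, 135.7]]
0.113 [[201.9, 199.2], [201.3, 201.1], [200.8, 203.1]] [[235.9, 134.8], [229.6, 134.7]]
0.116 [[201.8, 198.4], [201.2, 200.3], [200.7, 202.2]] [[235.8, 134.5], [229.5, 134.5]]
0.119 [[201.7, 197.6], [201.1, 199.5], [200.6, 201.4]] [[235.8, 134.3], [229.5, 134.3]]
0.122 [[201.6, 196.8], [201.0, 198.7], [200.5, 200.6]] [[235.8, 134.1], [229.4, 134.0]]
0.125 [[201.5, 195.9], [200.9, 197.8], [200.4, 199.7]] [[235.7, 133.8], [229.3, 133.8]]
```

```bash
python3 -c "
from workcell import bot
print(bot.job_done())"
```

```text
the job is handed in; nothing more can be done
None
```

I took both small stones off the pan, laid them flat on the tub's board and handed the job in. The pan then rested at about 119 mm, and I measured the mark in use at about 121 mm, so the pointer should be within the 7 mm limit; the judge's verdict was not shown.

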